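# Close the sugar box: fold its flap over and tuck it under the lip

### The job

Close the open wooden sugar box: push its standing flap over until it lies flat, then push the flap along, by the step on its top, until its edge is tucked fully under the steel lip and stays shut when you let go. Only push with the outside of the fingers on the flap's outer face: do not put a finger on its cork-lined inner face or pinch it, do not lift or shift the box, and leave the other things on the worktop where they are.

Things in the scene. Friction and masses are not known exactly. Their poses are not given: they have to be found in the camera images.
- sugar_box: open-topped light wooden box, 170 (x) x 120 (y) x 75 mm high, loose but heavy (about 3 kg; slides at 15 N or more). Origin: centre of its underside, z up. x runs from the hinge end (-85 mm) to the end with the steel lip (+85 mm). Low hinge cheeks at the -x end reach 88 mm above the worktop.
- flap (a joint): flap angle (rad): 0 = flat on the box, pi/2 = upright, to 2.1 = leaning away from the lip; starts 1.5 to 1.9. A soft spring (0.1 Nm/rad towards 1.8) lifts it again if let go untucked; 3 N near the step holds it flat. Wooden panel 5 mm thick, 108 mm wide, 6 to 132 mm from the hinge axis; when flat its top face is 81.5 mm above the worktop.
- flap_slide (a joint): how far the flap and its hinge axis have slid along the box's +x, towards the lip (m), 0 to 0.018, against 4 N of friction; stays where left; starts 0 to 0.003. At 0 the flat flap's edge is 7 mm short of the lip and folds down freely; at 0.018 (home) it is 11 mm under it. Slid over 0.007 before folding, it would land on top of the lip.
- flap_hinge (a point): point on the hinge axis, mid-width, 79 mm above the worktop, at box x = -78 mm plus the slide; the axis runs along the box's y
- flap_edge (a point): middle of the flap's free edge, half-way through its thickness, 132 mm from the hinge axis; x axis points from the hinge out along the flap, z axis out of the flap's outer face (up when flat)
- thumb_step (a point): foot of the thumb step on the flap's outer face, mid-width: a wedge 80 mm wide whose straight face, 8 mm high, looks to the hinge, 92 mm from its axis, and which slopes down to nothing at 117 mm. Axes as flap_edge's. A finger behind this face pushes the flat flap towards the lip
- lip_edge (a point): middle of the lower edge, facing the hinge, of the steel lip's overhang, at box x = 61 mm, 84 mm above the worktop. The overhang is 4 mm thick, 120 mm wide, and ends at an upright at box x = 79 mm. x axis along the box's x (under the lip), z up
- flap_liner: cork sheet, 3 mm thick, 92 x 88 mm, on the flap's inner face (the underside when flat); not to be touched. Origin on the hinge axis
- jar: bystander: amber glass jar with a steel lid, 72 mm across, 95 mm high, beside the box on its +y side; origin: centre of its underside
- mug: bystander: white mug, 76 mm across plus handle, 85 mm high, beside the box on its -y side; origin: centre of its underside
- spoon: bystander: wooden spoon lying on the worktop past the lip end of the box
- bowl: bystander: small blue bowl, 110 mm across, 50 mm high; origin: centre of its underside
- can: bystander: can, 72 mm across, 100 mm high; origin: centre of its underside
- oil: bystander: green glass bottle, 60 mm across, 200 mm high; origin: centre of its underside
- spatula: bystander: spatula lying on the worktop

How it is judged:
On the way:
1. the flap lies flat, its edge still short of being tucked (value of joint flap below 0.06 rad and value of joint flap_slide below 0.01 m).
At the end, for the whole second after the job is handed in: the flap lies flat (under 0.045 rad) and still, its edge below the lip and at least 6 mm past the lip's edge, slid at least 13.5 of its 18 mm; the box stands level on the worktop within 40 mm of its start, and each bystander within 30 mm of its start (value of joint flap below 0.045 rad and value of joint flap_slide above 0.0135 m and z of flap_edge in the frame of lip_edge below 0 m and x of flap_edge in the frame of lip_edge above 0.006 m and velocity of joint flap below 0.05 rad/s and distance of sugar_box from where it was at the start of the episode below 0.04 m and height (world z) of sugar_box below 0.006 m and angle between sugar_box's own z axis and vertical below 0.05 rad and distance of each of jar, mug, spoon, bowl, can, oil, spatula from where it was at the start of the episode below 0.03 m); the robot touches nothing.
It fails at once if a finger presses on the cork-lined inner face of the flap (more than 1.5 N) (contact force between the fingers and flap_liner above 1.5 N).
It fails at once if the box is lifted or tipped (height (world z) of sugar_box above 0.01 m or angle between sugar_box's own z axis and vertical above 0.12 rad).
It fails at once if the box is shoved more than 40 mm (distance of sugar_box from where it was at the start of the episode above 0.04 m).
It fails at once if a bystander is moved more than 30 mm (distance of any of jar, mug, spoon, bowl, can, oil, spatula from where it was at the start of the episode above 0.03 m).
It also fails if it takes over 48 s, if anything falls off the work surface, if the arm or the gripper's body presses on something with over 40 N, if the wrist force passes 120 N, or if a joint passes its speed limit or range.

### The arm

A 7-joint arm with a two-finger parallel gripper is mounted at the origin on the work surface. World frame = base frame: x ahead of the robot, y to its left, z up, the work surface at z = 0. Lengths are in m, angles in rad, forces in N, time in s.
With the tool pointing down it reaches from about 0.4 to 0.85 m from the base axis. Payload 10.4 kg.
Tool frame: the origin (TCP) lies between the finger pads; the fingertips stand 25 mm ahead of it and the grasp point (between the pads) lies 6 mm ahead of it (manip.finger_overhang is the x of the fingertips in the tool frame, in m); x points along the fingers, z is the direction in which the jaws open and shut, and the axes are right-handed (so a half turn about x gives the same grasp; the last joint's range is limited). The gripper opens to 87 mm and grips with 3 to 60 N. Pads are 19 mm wide; open, the fingers measure 117 mm over their backs; the gripper's body (75 mm by 190 mm) begins 51 mm behind the grasp point.
Start: joints at [-1.311, 0.332, -0.065, 1.46, 0.022, 1.35, -0.088], TCP at [0.174, 0.6, 0.248] pointing down, gripper open.
Joint ranges: [-2.6, 2.6], [-0.5, 2.12], [-1.47, 1.34], [0.16, 2.42], [-1.27, 4.41], [0.06, 2.06], [-2.6, 2.6]. Speed limits (rad/s): [2.22, 2.22, 2.79, 2.79, 3.14, 3.14, 3.14].

### API

Orientations are given as [roll, pitch, yaw] about the fixed x, y, z axes, in that order (R = Rz(yaw) Ry(pitch) Rx(roll)).
In Python, from plant import manip gives the robot as it stands. Calls block until the motion is done:
- manip.move_ptp(position, orientation): joint-space move of the TCP to a pose.
- manip.servo_line(position, attitude=None, speed=0.15, f_stop=None): straight line of the TCP; attitude=None keeps the orientation; speed is the mean speed in m/s. With f_stop (N) it stops when the force on the tool has changed by that much, and returns True; else False.
- manip.goto_joints(angles): joint-space move.
- manip.grip(opening, effort=None): finger opening in m; effort is the grip in N (None keeps the last); returns when the fingers have stopped.
- manip.sleep(seconds).
- manip.ik(position, orientation): joint angles nearest the present ones, or None.
- manip.get_obs(): the state.
- manip.grab_frame(name): name is "scene" or "top"; returns the picture (480x640x3 uint8, red, green, blue); there is no depth.
- manip.calibration(name): a dict with "fx", "fy", "cx", "cy" (pixels), "R" (3x3) and "t" (3): a world point X has camera coordinates R X + t. Camera axes: x right, y down, z forward; pixel columns grow to the right and rows downward; lengths in m; the calibration is good to about 2 mm. A picture is of the moment at which its call begins. calibration takes no time and is no camera call.
A pose or a line that the arm cannot do raises manip.Unreachable and nothing moves.
- manip.sign_off(): hands the job in, once; it reports no verdict.
The state is a dict: "clock": time; "qpos": joint angles; "qd": joint speeds; "effort": joint torques, N m; "ee_pos": TCP position; "eef_rot": TCP orientation; "contact_force": force on the tool from outside, world axes, zero at the start; "moment": the same for the moment, N m; "grip_width": finger opening in m.
Only numpy, scipy, OpenCV 4.12 (cv2) and the standard library are available. Lean on these libraries where they do the work, as an engineer would, in place of code of your own. Each camera call takes 0.05 s, during which the arm holds its last target. There are 200 camera calls.

## Working session

There is one attempt and no reset: what is moved stays moved. The work goes in short steps, each a Python script; the robot and the scene stay as the last script left them, time stands still between calls to the robot, and variables do not carry over. Pictures are saved under pics/ and viewed, about 8 in all and at most 12, crops included, and the job is handed in when it is done.

```bash
mkdir -p pics; python3 - <<'E'
from plant import manip
import cv2,numpy as np
for n in("scene","top"):
    cv2.imwrite(f"pics/{n}0.png",manip.grab_frame(n)[:,:,::-1]); c=manip.calibration(n)
    print(n,c["fx"],c["cx"],c["cy"],np.round(-np.array(c["R"]).T@np.array(c["t"]),3),np.round(c["R"],2).tolist())
o=manip.get_obs();print(o["clock"],o["ee_pos"],o["eef_rot"],o["grip_width"])
E
```

```text
scene 497.9390404557217 322.3840769515139 242.25516076566439 [1.128 0.795 0.923] [[-0.81, 0.58, 0.01], [0.38, 0.54, -0.76], [-0.44, -0.61, -0.66]]
top 619.5141869056981 311.2292783569467 245.1063340278276 [ 0.377 -0.006  1.519] [[0.01, -1.0, 0.0], [-0.99, -0.01, -0.13], [0.13, 0.0, -0.99]]
0.1 [0.17429836 0.59986655 0.24682536] [-3.08299042  1.56951068 -1.79494518] 0.08715844522523307
```

View pics/scene0.png

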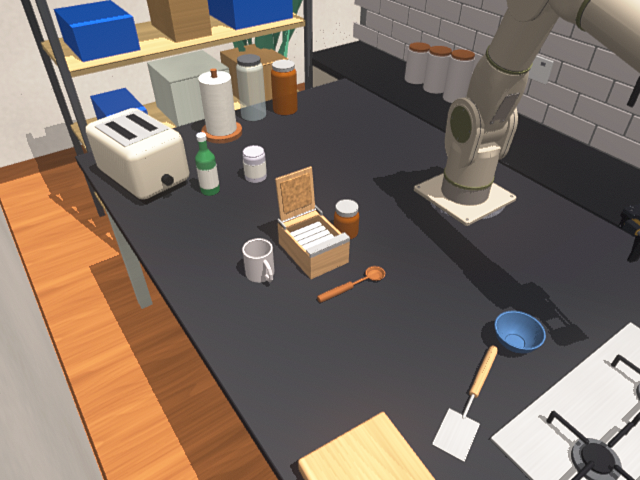

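View pics/top0.png

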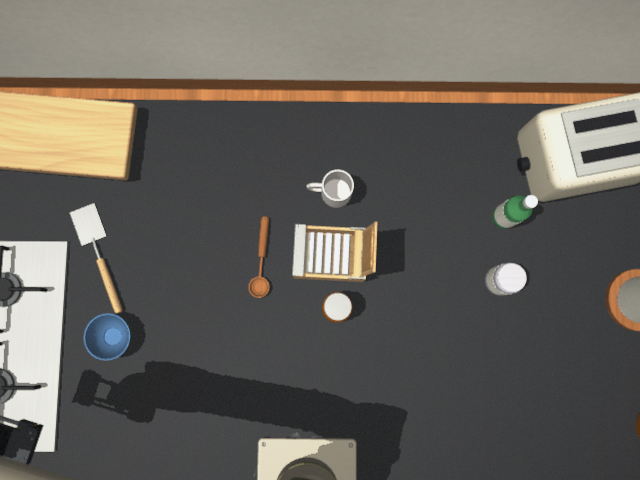

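The scene view shows the box at about (315,235) with the flap standing and its cork facing the lip. The top view shows the box at about (330,252), with the lip at the left (col ~299, world +y) and the flap at col ~370. The jar is at (337,307) and the mug at (338,188). I'll zoom in on both views to pick corners.

```bash
python3 - <<'E'
import cv2,numpy as np
a=cv2.imread("pics/top0.png")[212:292,280:390]; b=cv2.imread("pics/scene0.png")[160:280,265:375]
a=cv2.resize(a,None,fx=7,fy=7,interpolation=cv2.INTER_CUBIC); cv2.imwrite("pics/ta.png",a)
b=cv2.resize(b,None,fx=5,fy=5,interpolation=cv2.INTER_CUBIC); cv2.imwrite("pics/sb.png",b)
E
```

```text
(no output)
```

View pics/ta.png

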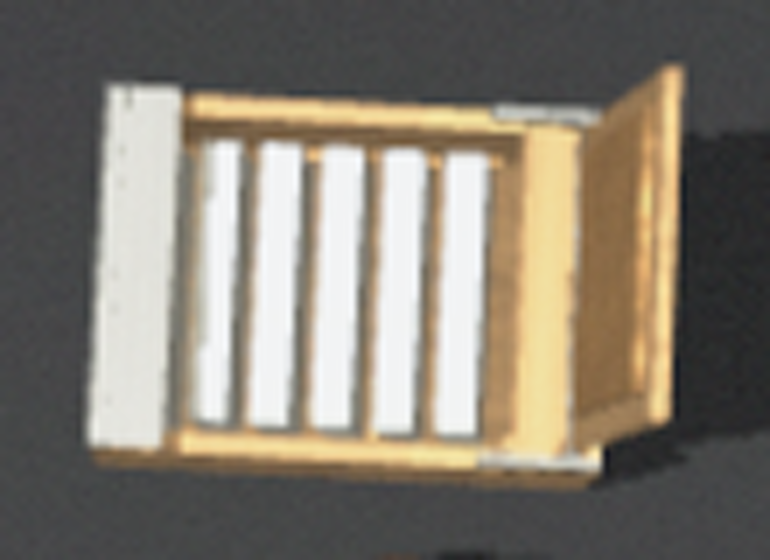

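View pics/sb.png

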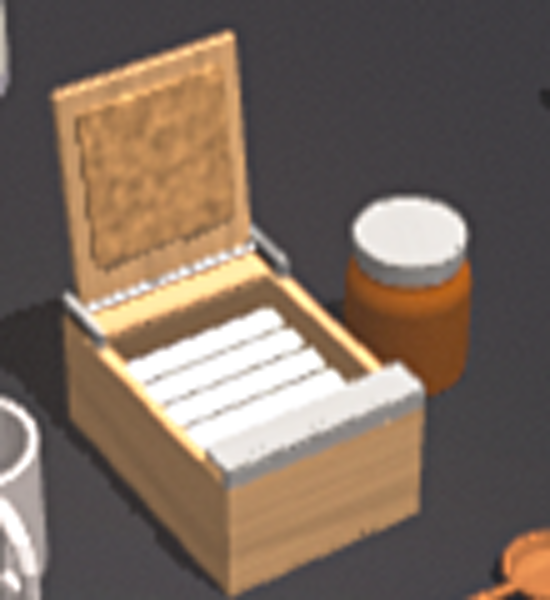

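```bash
cat > h.py <<'E'
import numpy as np
from plant import manip
def proj(n,X):
    c=manip.calibration(n); p=np.array(c["R"])@X+np.array(c["t"]); return np.array([c["fx"]*p[0]/p[2]+c["cx"],c["fy"]*p[1]/p[2]+c["cy"]])
def w(b,X):
    c,s=np.cos(b[2]),np.sin(b[2]); return np.array([b[0]+c*X[0]-s*X[1],b[1]+s*X[0]+c*X[1],X[2]])
def fl(th,s,r,o,y):
    return np.array([-.078+s+r*np.cos(th)-o*np.sin(th),y,.079+r*np.sin(th)+o*np.cos(th)])
E
python3 - <<'E'
from h import *
from scipy.optimize import least_squares
T=lambda u,v:np.array([u,v])/7+[279.57,211.57]
S=lambda u,v:np.array([u,v])/5+[264.6,159.6]
O=.085
B=[("top",T(107,83),(O,-.06,.088)),("top",T(182,88),(.061,-.06,.088)),("top",T(88,447),(O,.06,.088)),("top",T(165,450),(.061,.06,.088)),
("scene",S(230,472),(O,-.06,.088)),("scene",S(423,393),(O,.06,.088)),("scene",S(400,363),(.061,.06,.088)),("scene",S(208,447),(.061,-.06,.088)),
("scene",S(232,595),(O,-.06,0)),("scene",S(420,512),(O,.06,0))]
F=[("top",T(684,66),-.0025+.005,-.054),("top",T(670,420),.0025,.054),("scene",S(55,95),0,-.054),("scene",S(236,33),0,.054)]
def res(p):
    b=p[:3]
    return np.concatenate([proj(n,w(b,X))-uv for n,uv,X in B]+[proj(n,w(b,fl(p[3],.0015,.132,o,y)))-uv for n,uv,o,y in F])
r=least_squares(res,[.5,-.02,1.57,1.7],loss="soft_l1")
print(r.x,np.round(res(r.x).reshape(-1,2),1).tolist())
b=r.x
for nm,n,uv,z in(("jar","top",(337,306),.095),("mug","top",(338,187),.085)):
    print(nm,least_squares(lambda q:proj(n,np.array([q[0],q[1],z]))-np.array(uv),[.5,0]).x)
print("edge",w(b,fl(b[3],.0015,.132,0,0)),"hinge",w(b,fl(b[3],.0015,0,0,0)),"lip",w(b,(.061,0,.084)))
E
```

```text
[ 0.55210441 -0.04883213  1.53098631  1.69129228] [[-0.2, 1.0], [-0.7, 0.8], [-0.2, 0.1], [-0.9, 0.1], [-0.4, -0.0], [0.2, -1.1], [-0.5, -0.0], [-1.1, -0.4], [-0.6, 0.4], [-0.6, -0.1], [-0.5, 0.8], [-0.2, 0.4], [-0.7, -0.0], [-1.2, 0.1]]
jar [ 0.42584298 -0.0657598 ]
mug [ 0.70644035 -0.0677212 ]
edge [ 0.54842825 -0.14112595  0.21004289] hinge [ 0.54905975 -0.12527152  0.079     ] lip [0.55453218 0.01211954 0.084     ]
```

The fit residuals are about 1 px and the lip, hinge and jar/mug positions are consistent. Next: close the fingers and approach behind the flap with the tool down and the jaw axis along the box's y.

```bash
cat >> h.py <<'E'
import warnings; warnings.filterwarnings("ignore")
from scipy.spatial.transform import Rotation as Rn
b=np.array([0.5521,-0.0488,1.531])
def att(sg):
    z=sg*np.array([-np.sin(b[2]),np.cos(b[2]),0]); x=np.array([0,0,-1.]); return Rn.from_matrix(np.c_[x,np.cross(z,x),z]).as_euler("xyz")
def tcp(c): # leading bottom corner of the closed fingers, box frame -> TCP in world
    return w(b,np.array(c)+[-.0095,0,.025])
def st(): 
    o=manip.get_obs(); c,s=np.cos(b[2]),np.sin(b[2]); d=o["ee_pos"]-np.array([b[0],b[1],0])
    return "t %.1f corner %s F %s"%(o["clock"],np.round([c*d[0]+s*d[1]+.0095,-s*d[0]+c*d[1],d[2]-.025],4),np.round(o["contact_force"],1))
E
python3 - <<'E'
from h import *
P=tcp((-.15,0,.159)); H=P.copy(); H[2]=.36
q0=manip.get_obs()["qpos"]
c=[(np.abs(np.array(q)-q0).max(),s) for s in(1,-1) if (q:=manip.ik(H,att(s))) is not None and manip.ik(P,att(s)) is not None]
print(c); A=att(min(c)[1]); 
U=manip.get_obs()["ee_pos"].copy(); U[2]=.36
manip.servo_line(U,speed=.25)
manip.grip(0.0,10); manip.move_ptp(H,A); manip.servo_line(P,speed=.15)
print(st(),manip.get_obs()["grip_width"],min(c)[1])
import cv2
t=cv2.resize(manip.grab_frame("top")[170:330,250:450],None,fx=2,fy=2); s=cv2.resize(manip.grab_frame("scene")[120:280,215:415],None,fx=2,fy=2)
cv2.imwrite("pics/p1.png",np.hstack([t,s])[:,:,::-1])
E
```

```text
[(np.float64(2.4576438118770305), 1), (np.float64(0.999480450608287), -1)]
t 6.7 corner [-0.1503 -0.0004  0.1598] F [ 0.2 -0.3  0.3] 0.0005938553611287636 -1
```

View pics/p1.png

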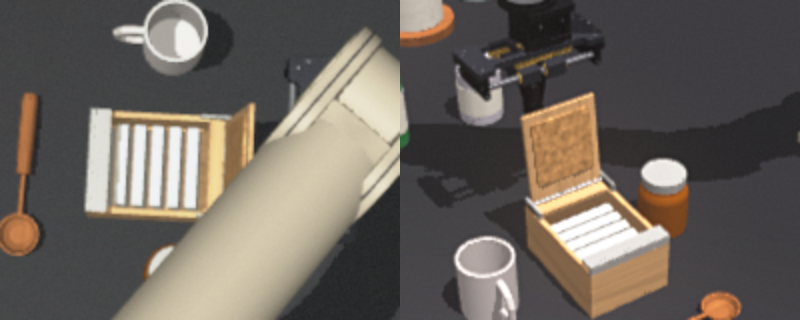

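The fingers are behind the flap (scene crop, about (535,95)), the gripper body is above its top edge and everything is clear. I'll fold the flap along the arc now.

```bash
python3 - <<'E'
from h import *
for th in [1.75,1.57,1.4,1.25,1.1,.95,.8,.65,.5,.38,.26,.15]:
    hit=manip.servo_line(tcp(fl(th,.0015,.08,.0035,0)),speed=.06,f_stop=8)
    print(th,hit,st())
    if hit: break
else:
    c=fl(0,.0015,.08,0,0); c[2]=.0765
    print(manip.servo_line(tcp(c),speed=.02,f_stop=4),st())
import cv2
s=cv2.resize(manip.grab_frame("scene")[120:280,215:415],None,fx=4,fy=3.75); cv2.imwrite("pics/p2.png",s[:,:,::-1])
E
```

```text
1.75 False t 7.8 corner [-9.460e-02  1.000e-04  1.571e-01] F [-0.4  0.5  0.7]
1.57 False t 8.2 corner [-7.93e-02 -1.00e-04  1.59e-01] F [-0.3 -0.5 -0.4]
1.4 False t 8.6 corner [-6.570e-02 -1.000e-04  1.583e-01] F [0.6 0.6 0.5]
1.25 False t 9.0 corner [-0.054  -0.      0.1559] F [ 0.5 -0.2 -0.2]
1.1 False t 9.3 corner [-0.0427  0.      0.1516] F [ 0.6 -0.3  1.4]
0.95 False t 9.7 corner [-3.230e-02  1.000e-04  1.458e-01] F [ 1.4  0.4 -0. ]
0.8 False t 10.0 corner [-2.280e-02  1.000e-04  1.385e-01] F [0.8 0.1 1.1]
0.65 False t 10.4 corner [-1.450e-02  1.000e-04  1.299e-01] F [-0.2 -0.1  0.3]
0.5 False t 10.7 corner [-0.0076  0.0002  0.1201] F [-0.1 -0.2  0.5]
0.38 False t 11.0 corner [-3.200e-03  1.000e-04  1.115e-01] F [0.  0.6 1.1]
0.26 False t 11.3 corner [1.000e-04 2.000e-04 1.025e-01] F [ 0.5  0.9 -0.3]
0.15 False t 11.6 corner [0.0022 0.0002 0.094 ] F [-0.1 -0.5  1.4]
True t 12.3 corner [ 0.0033 -0.0001  0.0807] F [-1.4  1.4  6.7]
```

View pics/p2.png

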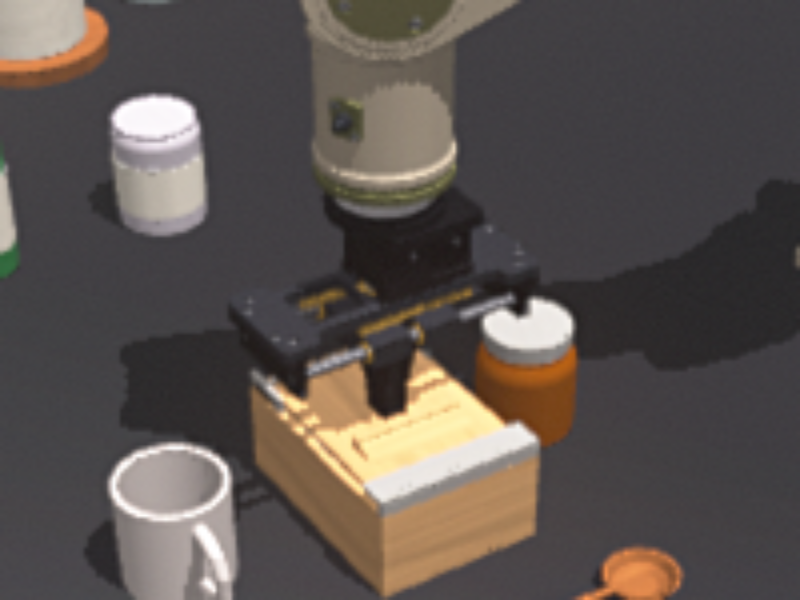

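The flap lies flat with the finger behind the step at (400,440) and the edge short of the lip. The contact height of 80.7 mm agrees with the 81.5 mm given. Now I'll slide it home.

```bash
python3 - <<'E'
from h import *
z=.0808
print(st())
for x in [.012,.018,.022,.026,.029,.031,.033,.035]:
    hit=manip.servo_line(tcp((x,0,z)),speed=.03,f_stop=11); print(x,hit,st())
    if hit: break
import cv2
s=cv2.resize(manip.grab_frame("scene")[190:270,275:375],None,fx=7,fy=7); cv2.imwrite("pics/p3.png",s[:,:,::-1])
E
```

```text
t 12.4 corner [ 0.0033 -0.0001  0.0808] F [-1.3  0.9  6.8]
0.012 False t 12.8 corner [ 0.0116 -0.0004  0.081 ] F [-0.1 -1.9  5.6]
0.018 False t 13.1 corner [ 0.0182 -0.0003  0.0809] F [-0.4 -1.7  6.4]
0.022 False t 13.4 corner [ 0.0223 -0.0002  0.0809] F [ 0.4 -2.1  5.8]
0.026 False t 13.7 corner [ 0.0264 -0.0002  0.0809] F [-0.5 -2.3  5.1]
0.029 False t 14.0 corner [ 0.0292 -0.0003  0.0809] F [ 1.  -3.3  5.9]
0.031 False t 14.2 corner [ 0.0296 -0.0002  0.081 ] F [ 1.2 -8.3  3.7]
0.033 False t 14.5 corner [ 0.0298 -0.0001  0.081 ] F [  1.5 -14.    2.4]
0.035 False t 14.7 corner [0.0301 0.0001 0.0811] F [  1.  -19.    2.3]
```

View pics/p3.png

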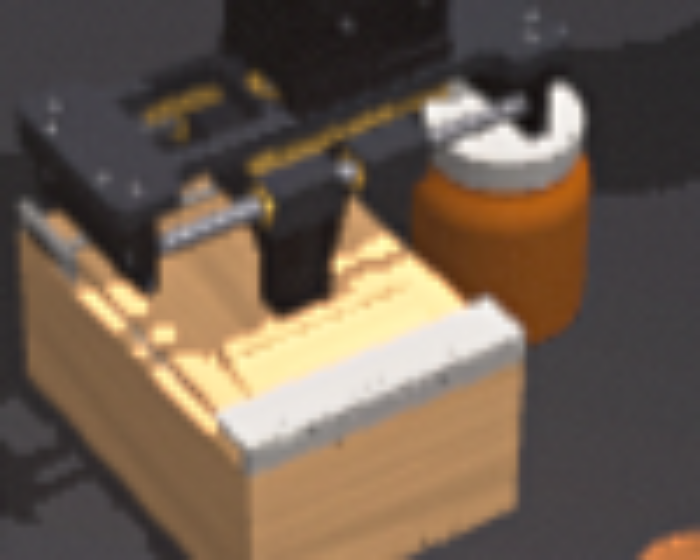

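The force built up sharply at corner x ≈ 0.030 (predicted home 0.032), and the wedge foot is now close to the lip. I'll back off, lift clear and look.

```bash
python3 - <<'E'
from h import *
import cv2
manip.servo_line(tcp((.027,0,.0835)),speed=.03); print(st())
manip.servo_line(tcp((.022,0,.11)),speed=.06)
manip.servo_line(tcp((-.03,0,.26)),speed=.2)
manip.move_ptp(tcp((-.25,0,.30)),att(-1)); manip.sleep(.5); print(st())
s=cv2.resize(manip.grab_frame("scene")[190:280,270:370],None,fx=6,fy=6,interpolation=cv2.INTER_CUBIC); cv2.imwrite("pics/p4.png",s[:,:,::-1])
t=cv2.resize(manip.grab_frame("top")[170:330,250:410],None,fx=3.5,fy=3.5,interpolation=cv2.INTER_CUBIC); cv2.imwrite("pics/p5.png",t[:,:,::-1])
for y in(-.04,.04):
  for sl in(0,.018): print(sl,y,"step foot scene px(crop)",((proj("scene",w(b,fl(0,sl,.092,.0105,y)))-[270,190])*6).round(), "lip",((proj("scene",w(b,(.061,y,.088)))-[270,190])*6).round())
E
```

```text
t 15.2 corner [0.0277 0.0002 0.0832] F [-0.6 -0.9  1.1]
t 18.1 corner [-2.497e-01 -1.000e-04  3.000e-01] F [0.5 0.1 0.4]
0 -0.04 step foot scene px(crop) [193. 272.] lip [251. 335.]
0.018 -0.04 step foot scene px(crop) [215. 294.] lip [251. 335.]
0 0.04 step foot scene px(crop) [347. 209.] lip [407. 269.]
0.018 0.04 step foot scene px(crop) [369. 231.] lip [407. 269.]
```

View pics/p4.png

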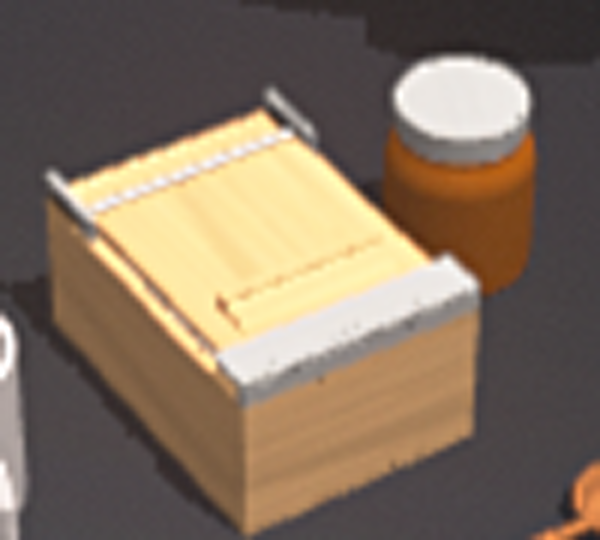

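View pics/p5.png

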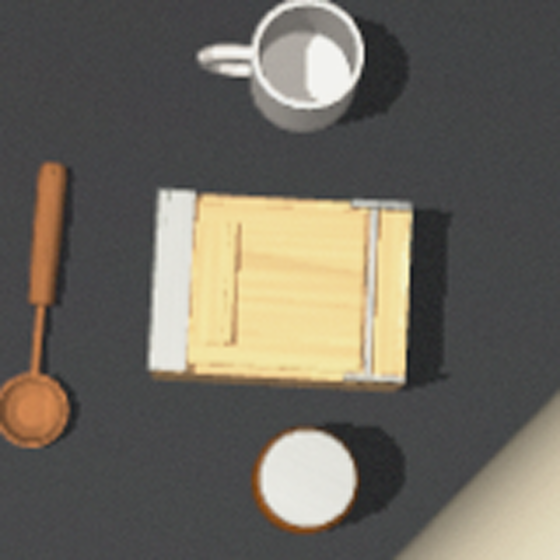

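The flap stays flat with the finger away. The step corners at about (220,297) and (380,240) match the home prediction, (215,294) and (369,231), and not the unslid one. The box, jar, mug and spoon look unmoved.

```bash
python3 -c "
from plant import manip
manip.sign_off(); print(manip.get_obs()['clock'])"
```

```text
the job is handed in; nothing more can be done
the job is handed in; nothing more can be done
```

The sugar box is closed and the job is handed in; the arm finished at about 18 s of the 48 s allowed. With the fingers closed, I pushed the flap's outer face over until it lay flat. I then pushed behind the thumb step until the flap stopped hard at the end of its slide, and backed off upward.

**Last checks:**
- **Flap:** with the arm clear, it stays flat with its edge under the lip. The step's position in the scene picture matches the full 18 mm slide to within about 2–3 mm.
- **Surroundings:** the box, jar, mug and spoon look unmoved by eye. I did not recheck the bowl, can, bottle or spatula; the arm did not go near them.

**Small disagreements:**
- **Stop position:** the hard stop came at 30 mm along the box instead of the predicted 32 mm, which is within the calibration error.
- **Push force:** the final push rose to about 19 N because I applied the force limit to each small step, not to the whole push. This is above the 15 N at which the box may start to slide, but the pictures show no shift.

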